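Uncouple the trailer tongue on the coupling board and hold it up

ROBOT

A 7-joint arm with a two-finger parallel gripper is mounted at the origin on the work surface. World frame = base frame: x ahead of the robot, y to its left, z up, the work surface at z = 0. Lengths are in m, angles in rad, forces in N, time in s.
With the tool pointing down it reaches from about 0.35 to 0.9 m from the base axis. Payload 19.9 kg.
Tool frame: the origin (TCP) lies between the finger pads; the fingertips stand 19 mm ahead of it and the grasp point (between the pads) is the TCP; z points along the fingers, y is the line along which they close (so a half turn about z gives the same grasp; the last joint's range is limited). The gripper opens to 94 mm and grips with 3 to 60 N. Pads are 16 mm wide; open, the fingers measure 119 mm over their backs; the gripper's body (75 mm by 177 mm) begins 78 mm behind the grasp point.
Start: joints at [1.143, 0.417, -0.01, 1.614, 0.005, 1.111, -0.053], TCP at [0.236, -0.579, 0.224] pointing down, gripper open.
Joint ranges: [-2.81, 2.81], [-0.39, 2.02], [-1.27, 1.25], [0.06, 2.57], [-1.19, 4.33], [0.19, 2], [-2.82, 2.82]. Speed limits (rad/s): [1.89, 1.89, 2.39, 2.39, 3.01, 3.01, 3.01].

INTERFACE

Orientations are given as a 3x3 rotation matrix whose columns are the frame's x, y, z axes.
In Python, from rig import robot gives the robot as it stands. Calls block until the motion is done:
- robot.move_ptp(position, orientation): joint-space move of the TCP to a pose.
- robot.move_linear(position, velocity=0.15, frame=None, threshold=None): straight line of the TCP; frame=None keeps the orientation; velocity is the mean speed in m/s. With threshold (N) it stops when the force on the tool has changed by that much, and returns True; else False.
- robot.goto_joints(angles): joint-space move.
- robot.gripper_to(opening): finger opening in m; the grip force is fixed at half the most; returns when the fingers have stopped.
- robot.pause(seconds).
- robot.ik(position, orientation): joint angles nearest the present ones, or None.
- robot.get_state(): the state.
- robot.grab_frame(name): name is "side" or "top"; returns the picture (420x560x3 uint8, red, green, blue); there is no depth.
- robot.camera_info(name): a dict with "fx", "fy", "cx", "cy" (pixels), "rvec" (rotation vector, rad) and "tvec" (3), from world to camera coordinates, as OpenCV has them. Camera axes: x right, y down, z forward; pixel columns grow to the right and rows downward; lengths in m; the calibration is good to about 2 mm. A picture is of the moment at which its call begins. camera_info takes no time and is no camera call.
A pose or a line that the arm cannot do raises robot.PlanningError and nothing moves.
- robot.sign_off(): hands the job in; it is judged then, once.
The state is a dict: "time": time; "qpos": joint angles; "joint_vel": joint speeds; "effort": joint torques, N m; "ee_pos": TCP position; "tool_rot": TCP orientation; "force": force on the tool from outside, world axes, zero at the start; "moment": the same for the moment, N m; "opening": finger opening in m; "grasp_force": force on a finger pad.
Only numpy, scipy, OpenCV 4.12 (cv2) and the standard library are available. Lean on these libraries where they do the work, as an engineer would, in place of code of your own. Each camera call takes 0.05 s, during which the arm holds its last target. There are 200 camera calls.

TASK

I want to grease the ball of the coupling on the bench, so please uncouple its tongue: first draw the locking pin up out of the bolt guide and put it in the empty compartment of the parts tray. Then pull the spring bolt's upright handle sideways, away from the coupler, as far as it goes, and keep it pulled while you lift the coupler off the ball; finish while still holding it raised, about 8 to 10 cm up, not let go and not propped on anything. Leave the spanner, the spare ball and the perforated plate where they lie.

Things in the scene. Friction and masses are not known exactly. Their poses are not given: they have to be found in the camera images.
- coupling_board: wooden board 400 x 130 x 20 mm fixed on the bench, with a ball mount at one end and a pivot bracket at the other. Origin: on the bench, straight below the ball. x: level, along the tongue from the pivot (at x = -260 mm, axis 98 mm above the bench, parallel to y) to the ball; y: level, towards the side with bolt guide, pin and handle, the way the bolt is pulled; z up.
- ball (a point): centre of the fixed steel ball, 50 mm across, 90 mm above the bench, on a 20 mm neck. While coupled it is hidden in the coupler's socket, a round aluminium casting 78 mm across (84 mm at its rim), whose top lies 36 mm above and lower rim 30 mm below this point. The bolt guide, 36 mm wide, sticks out of its side to 74 mm from the ball's axis, its top 7 mm below this point.
- tongue (a joint): angle (rad) of the tongue: a grey 40 mm square tube with the coupler on its end, 0.9 kg in all; lifting at the handle takes 6 to 8 N. 0: coupled, level; grows as the coupler is lifted (radius 260 mm: 0.3 rad lifts it 77 mm) to a stop at 0.6. Falls back if let go. It cannot be lifted (2 mm play) while the bolt is under the ball.
- socket (a point): point of the coupler that lies at the ball's centre while coupled; it goes up and down with the tongue.
- latch (a joint): how far (m) the spring bolt is pulled out along the board's y: 0 (home, under the ball) to 0.020 (stop). It clears the ball from 0.015 on. The spring draws it home with 6 N at 0 rising to 12 N at 0.020. While the locking pin is in, it is blocked after about 2 mm.
- latch_handle (a point): grip point on the bolt's steel handle, an upright round bar 16 mm across, reaching 24 mm above and 33 mm below this point (there a 22 mm collar and the flat bolt). At home it is 92 mm along the board's y from the ball's axis and 20 mm above the ball's centre; it moves with bolt and tongue. Pin drawn, 45 mm is free between handle and casting, down to the guide's top 27 mm below this point.
- lock_pin: loose steel locking pin, 45 g, upright in the bolt guide 61 mm from the ball's axis, between casting and handle. Origin: on its axis, under its 20 mm wide, 4 mm thick collar that rests on the guide 83 mm above the bench. z up along the pin: below the origin an 8 mm shank, 33 mm long, in a 10 mm hole; above the collar a 12 mm neck, then a black knob. Draw it straight up, 35 mm or more.
- lock_pin_grip (a point): middle of the pin's black knob, 24 mm above the pin's origin. The knob is 20 mm across and 16 mm tall. From its axis it is 22 mm to the casting and 23 mm to the handle's surface, so take it with the fingers on its sides along the board's x, where nothing stands beside it.
- parts_tray: open grey plastic tray 124 x 200 x 34 mm fixed on the bench, walls and floor 3 mm. Origin: centre of its underside; x along the 124 mm side, y along the 200 mm side. A divider 33 mm from the centre towards -y parts a smaller compartment with bushes and nuts (-y) from a larger empty one (+y).
- tray_empty (a point): centre of the empty compartment's floor, 3 mm above the bench. The compartment is 118 mm (along the tray's x) by 128 mm (along its y) inside; axes as the tray's.
- spanner: loose steel spanner, about 170 mm long, lying on the bench; a bystander. x along it.
- spare_ball: loose spare steel ball, 50 mm across, on a neck and foot, 84 mm tall, standing on the bench; a bystander. Origin: centre of its foot.
- hole_plate: loose aluminium plate 120 x 160 x 4 mm with rows of holes, lying on the bench; a bystander. Origin: centre of its underside.
Things that resemble listed ones, but are neither listed nor needed, are in the scene too. Several things look just like the parts_tray: the one meant starts farthest to the robot's left.

How it is judged:
By the outcome, as a careful person would: the job done as asked, in the order asked, and still so for the second after the job is handed in, while the arm keeps its last pose, push and grip.
It also fails if it takes over 54 s, if anything falls off the work surface, if the arm or the gripper's body presses on something with over 40 N, if the wrist force passes 120 N, or if a joint passes its speed limit or range.

## Working session

There is one attempt and no reset: what is moved stays moved. The work goes in short steps, each a Python script; the robot and the scene stay as the last script left them, time stands still between calls to the robot, and variables do not carry over. Pictures are saved under pics/ and viewed, at most 10 in all, crops included, and the job is handed in when it is done.

```bash
ls; mkdir -p pics; python3 - <<'E'
from rig import robot
import cv2
for n in("side","top"):
    cv2.imwrite(f"pics/{n}0.png",cv2.resize(robot.grab_frame(n)[:,:,::-1],None,fx=1.4,fy=1.4,interpolation=cv2.INTER_CUBIC)); print(robot.camera_info(n))
s=robot.get_state();print(s["time"],s["ee_pos"],s["tool_rot"],s["opening"],s["force"])
E
```

```text
pics
{'fx': 475.72583840520963, 'fy': 475.72583840520963, 'cx': 278.6679144271775, 'cy': 204.5712156399425, 'rvec': array([ 0.48656013, -2.66176695,  1.23417611]), 'tvec': array([0.44609373, 0.19918702, 1.13876628])}
{'fx': 392.1146196297762, 'fy': 392.1146196297762, 'cx': 275.16750412683587, 'cy': 211.0656649806066, 'rvec': array([ 2.0861985 , -2.13165716,  0.17999654]), 'tvec': array([-0.00800516,  0.4962392 ,  0.9426555 ])}
0.1 [ 0.23561475 -0.57856419  0.22391302] [[ 9.26127639e-01  3.77209923e-01 -5.19298527e-04]
 [ 3.77210258e-01 -9.26127183e-01  9.29104159e-04]
 [-1.30469173e-04 -1.05635377e-03 -9.99999434e-01]] 0.09415095674778451 [ 0.19925859  0.10436605 -0.29194504]
```

View pics/side0.png

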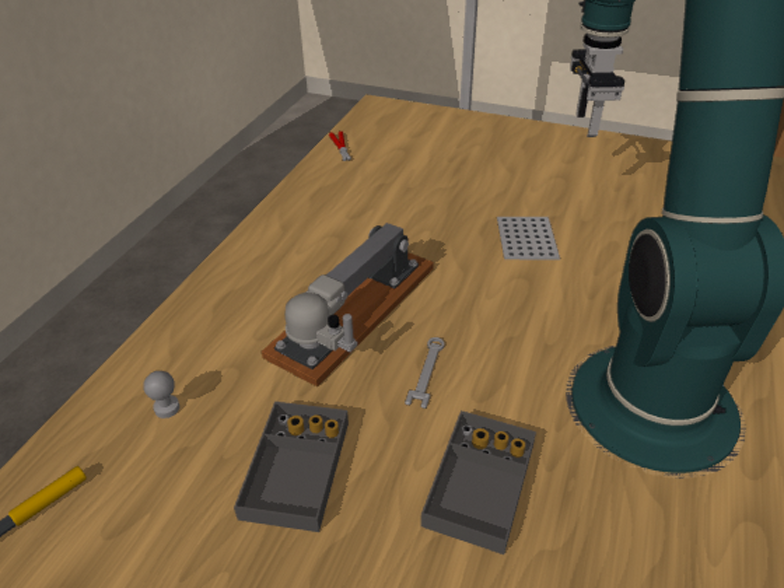

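View pics/top0.png

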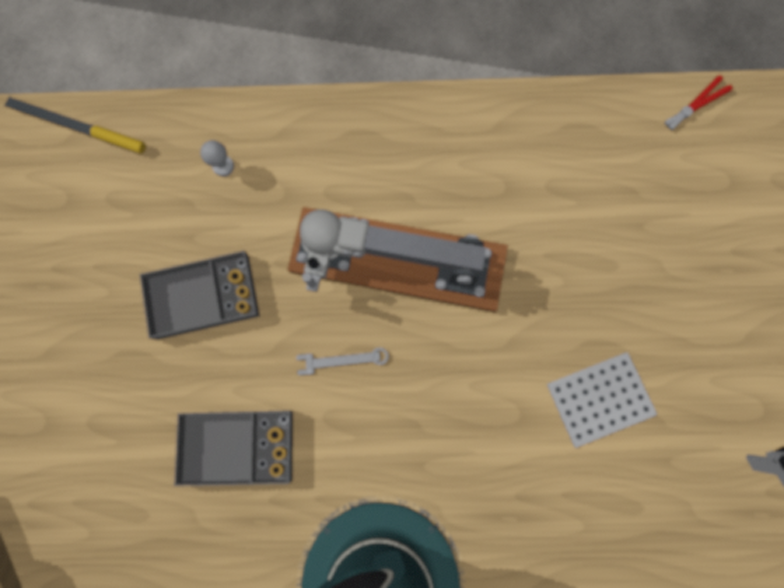

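The pictures show the coupling: in top, the knob is at about (314,263) and the handle at (313,283). The tray meant is the upper-left one in top, at (200,296), which has the larger y. Next I'll zoom in on both views and measure.

```bash
cat > h.py <<'E'
import numpy as np, cv2
from rig import robot
def cam(n):
    c=robot.camera_info(n); K=np.array([[c["fx"],0,c["cx"]],[0,c["fy"],c["cy"]],[0,0,1]])
    R=cv2.Rodrigues(c["rvec"])[0]; return K,R,np.array(c["tvec"])
def onplane(n,uv,z):
    K,R,t=cam(n); C=-R.T@t
    d=(np.linalg.inv(K)@np.c_[np.reshape(uv,(-1,2)),np.ones(len(np.reshape(uv,(-1,2))))].T).T@R
    return C+d*((z-C[2])/d[:,2])[:,None]
def tri(us,ut):
    P=[(lambda K,R,t:K@np.c_[R,t])(*cam(n)) for n in("side","top")]
    X=cv2.triangulatePoints(*P,np.array(us,float),np.array(ut,float)).ravel(); return X[:3]/X[3]
def proj(n,X):
    K,R,t=cam(n); p=K@(R@np.array(X)+t); return p[:2]/p[2]
E
python3 - <<'E'
from h import *
s=robot.grab_frame("side")[:,:,::-1]; t=robot.grab_frame("top")[:,:,::-1]
a=cv2.resize(s[195:285,180:280],(400,360),interpolation=cv2.INTER_CUBIC); b=cv2.resize(t[140:230,195:295],(400,360),interpolation=cv2.INTER_CUBIC)
cv2.imwrite("pics/crop.png",np.hstack([a,b]))
hsv=cv2.cvtColor(t,cv2.COLOR_BGR2HSV); cv2.imwrite("/tmp/t.png",t); cv2.imwrite("/tmp/s.png",s)
print(hsv[200,290],hsv[160,225],hsv[120,200],hsv[215,270])
m=((hsv[...,0]<12)&(hsv[...,1]>110)&(hsv[...,2]<170)).astype(np.uint8); m[:130]=0;m[240:]=0;m[:,:190]=0;m[:,380:]=0
ct=max(cv2.findContours(m,0,1)[0],key=cv2.contourArea); pts=onplane("top",np.argwhere(m)[:,::-1].astype(float),.02)[:,:2]
r=cv2.minAreaRect((pts*1000).astype(np.float32)); print(r,cv2.boxPoints(r))
m=((hsv[...,2]<110)&(hsv[...,1]<60)).astype(np.uint8); m[:175]=0;m[245:]=0;m[:,:95]=0;m[:,190:]=0
m=cv2.morphologyEx(m,cv2.MORPH_OPEN,np.ones((3,3)))
pts=onplane("top",np.argwhere(m)[:,::-1].astype(float),.034)[:,:2]
r=cv2.minAreaRect((pts*1000).astype(np.float32)); print("tray",r,cv2.boxPoints(r))
E
```

```text
[ 13 151  96] [ 45   3 155] [ 19  92 182] [ 19  99 139]
((579.4805297851562, -41.61424255371094), (375.260009765625, 107.13623046875), 77.55389404296875) [[ 486.7331  -213.28972]
 [ 591.3515  -236.37984]
 [ 672.22797  130.06123]
 [ 567.60956  153.15135]]
tray ((508.92315673828125, 326.9949951171875), (126.73990631103516, 202.62448120117188), 11.724552154541016) [[426.28802 413.31622]
 [467.4627  214.91934]
 [591.5583  240.67377]
 [550.3836  439.07065]]
```

View pics/crop.png

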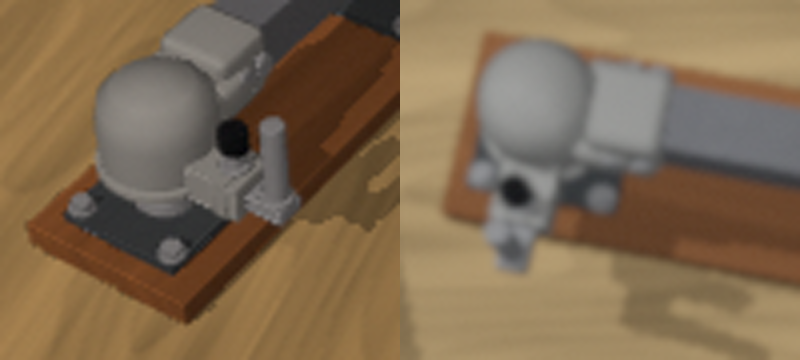

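The crop shows the knob at side px (238,229.5) and top px (223.4,187.4). The handle runs from side crop (273,122) down to (280,205), and its tip is at top crop (513,245). Next I'll triangulate these and plan the IK.

```bash
python3 - <<'E'
from h import *
t=cv2.imread("/tmp/t.png");hsv=cv2.cvtColor(t,cv2.COLOR_BGR2HSV)
m=((hsv[...,0]<16)&(hsv[...,1]>125)).astype(np.uint8); m[:130]=0;m[240:]=0;m[:,:190]=0;m[:,380:]=0
m=cv2.morphologyEx(m,cv2.MORPH_OPEN,np.ones((3,3)))
pts=onplane("top",np.argwhere(m)[:,::-1].astype(float),.02)[:,:2]
r=cv2.minAreaRect((pts*1000).astype(np.float32)); print(r,cv2.boxPoints(r).round())
def dark(f,x0,y0,x1,y1):
    g=cv2.imread(f).max(2)[y0:y1,x0:x1]; p=np.argwhere(g<45); print(f,len(p)); return p.mean(0)[::-1]+[x0,y0]
us=dark("/tmp/s.png",232,222,246,236); ut=dark("/tmp/t.png",216,180,231,195)
k=tri(us,ut); print("knob",us,ut,k,proj("side",k),proj("top",k), onplane("top",ut,.109),onplane("side",us,.107))
# handle from side: top edge centre of bar at z~.134
print("handle",onplane("side",[[180+273/4-.4,195+120/4-.4]],.134),onplane("top",[[195+113/4-.4,140+243/4-.4]],.134))
E
```

```text
((573.0084838867188, -41.42427062988281), (396.3332214355469, 129.8158416748047), 77.3342056274414) [[ 466. -221.]
 [ 593. -249.]
 [ 680.  138.]
 [ 553.  166.]]
/tmp/s.png 66
/tmp/t.png 27
knob [237.87878788 229.13636364] [223.40740741 187.51851852] [0.54356024 0.10323278 0.10728406] [237.46348377 229.00945998] [223.56133635 188.13989041] [[0.54466224 0.10334497 0.109     ]] [[0.54257305 0.10302376 0.107     ]]
handle [[0.51309504 0.10627199 0.134     ]] [[0.50736112 0.10051925 0.134     ]]
```

```bash
cat >> h.py <<'E'
bx=np.array([.2193,.9757,0]); bx/=np.linalg.norm(bx); bz=np.array([0,0,1.]); by=np.cross(bz,bx)
knob=np.array([.5436,.1033,.108]); ball=knob-.061*by; ball[2]=.09; handle=ball+.092*by+.02*bz
pivot=ball-.26*bx; pivot[2]=.098
tray=np.array([.5025,.358,0]); ty=np.array([-.203,.979,0])
def down(y): z=np.array([0,0,-1.]); return np.c_[np.cross(y,z),y,z]
def rotl(a): return cv2.Rodrigues(-by*a)[0]
def arc(p0,R0,a): R=rotl(a); return pivot+R@(p0-pivot),R@R0
def st(tag=""):
    s=robot.get_state(); print(tag,round(s["time"],2),s["ee_pos"].round(4) if hasattr(s["ee_pos"],"round") else s["ee_pos"],"op",round(s["opening"],4),"gf",np.round(s["grasp_force"],1),"F",np.round(s["force"],1)); return s
E
python3 - <<'E'
from h import *
print(ball,handle,pivot)
for nm,p,ys in(("pin",knob,bx),("tray",tray+[0,0,.066],ty),("handle",handle,by),("pull",handle+.02*by,by),("lift",None,by)):
    for sg in(1,-1):
        R=down(sg*ys); q=p
        if nm=="lift": q,R=arc(handle+.02*by,R,.355)
        j=robot.ik(q,R); print(nm,sg,None if j is None else np.round(j,2))
E
```

```text
[0.60311523 0.08992325 0.09      ] [0.51335455 0.11009802 0.11      ] [ 0.5460996  -0.16374822  0.098     ]
pin 1 [ 0.37  0.56 -0.8   1.87  0.5   0.92  0.69]
pin -1 [ 0.19  0.49 -0.54  1.88  0.32  0.86 -2.31]
tray 1 [ 0.01  0.82 -0.98  1.73  0.78  1.03  0.52]
tray -1 [-0.14  0.71 -0.74  1.73  0.58  0.93 -2.48]
handle 1 [ 0.56  0.64 -1.08  1.94  0.69  0.99  2.07]
handle -1 [ 0.36  0.5  -0.78  1.94  0.46  0.88 -0.88]
pull 1 [ 0.56  0.61 -1.08  1.98  0.66  0.96  2.06]
pull -1 [ 0.4   0.49 -0.85  1.98  0.48  0.88 -0.93]
lift 1 [-0.96  0.33  1.09  2.07 -0.78  1.03 -2.81]
lift -1 [ 0.58  0.25 -0.7   2.02 -0.24  0.83 -0.16]
```

```bash
python3 - <<'E'
from h import *
R=down(bx); robot.move_ptp(knob+[0,0,.11],R); st("above")
robot.gripper_to(.06)
print(robot.move_linear(knob,.1,threshold=15)); st("at")
robot.gripper_to(0.0); st("grip")
print(robot.move_linear(knob+[0,0,.05],.08,threshold=20)); st("up")
robot.move_linear(knob+[0,0,.09],.15); st("up2")
s=robot.grab_frame("side")[:,:,::-1];t=robot.grab_frame("top")[:,:,::-1]
cv2.imwrite("pics/lift.png",np.hstack([cv2.resize(s[150:285,180:280],(400,540)),cv2.resize(t[120:255,185:285],(400,540))]))
E
```

```text
above 2.84 [0.5438 0.1024 0.2179] op 0.0937 gf 0.0 F [-0.6 -0.1 -0.7]
False
at 4.79 [0.5439 0.1034 0.1086] op 0.06 gf 0.0 F [-0.6  0.6 -0.2]
grip 5.51 [0.5436 0.1033 0.108 ] op 0.0194 gf 30.0 F [-0.1 -0.2 -0.2]
False
up 6.28 [0.5435 0.1031 0.1578] op 0.019 gf 30.0 F [ 0.8 -1.2 -0.3]
up2 6.7 [0.5436 0.1031 0.1978] op 0.0194 gf 30.0 F [ 0.  -0.8 -1. ]
```

View pics/lift.png

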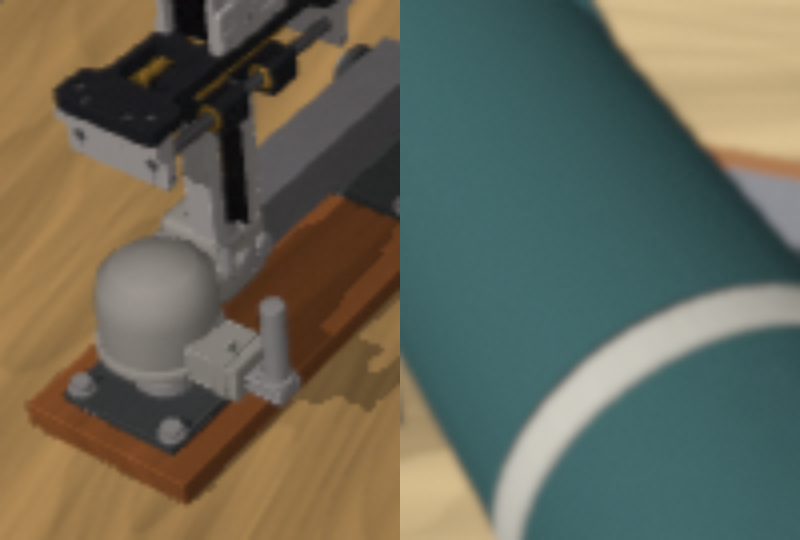

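The pin is out: the guide hole is bare at crop (235,348), and the fingers are holding 19.4 mm. Next is the tray.

```bash
python3 - <<'E'
from h import *
R=down(ty); robot.move_ptp(tray+[0,0,.2],R); st("above tray")
print(robot.move_linear(tray+[0,0,.066],.12,threshold=10)); st("low")
robot.gripper_to(.045); robot.pause(.3)
robot.move_linear(tray+[0,0,.2],.2); st("out")
s=robot.grab_frame("side")[:,:,::-1];t=robot.grab_frame("top")[:,:,::-1]
cv2.imwrite("pics/tray.png",np.hstack([cv2.resize(s[240:390,160:260],(400,600)),cv2.resize(t[150:300,85:185],(400,600))]))
E
```

```text
above tray 7.81 [0.5034 0.3564 0.1996] op 0.0188 gf 30.0 F [-0.1 -0.7  0.3]
False
low 9.07 [0.5028 0.3583 0.0667] op 0.0192 gf 30.0 F [ 0.2  0.4 -0.5]
out 10.79 [0.5023 0.3575 0.1989] op 0.0454 gf 0.0 F [-0.5 -0.7  0.4]
```

View pics/tray.png

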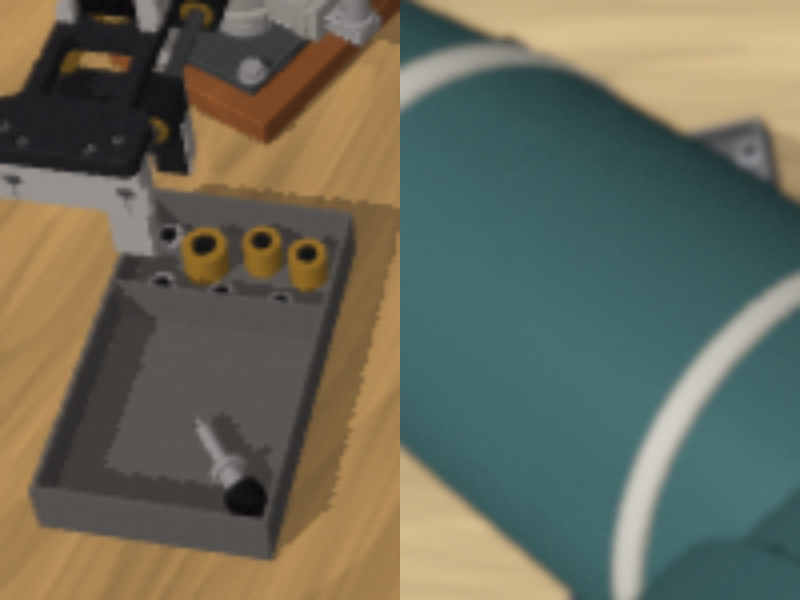

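The pin lies fully inside the empty compartment, at crop (230,470). Next I'll grip the handle and pull it.

```bash
python3 - <<'E'
from h import *
R=down(-by); robot.gripper_to(.05); robot.move_ptp(handle+[0,0,.1],R); st("above")
print(robot.move_linear(handle,.08,threshold=12)); st("at")
robot.gripper_to(0.0); s=st("grip")
p=handle
print(robot.move_linear(p+.018*by,.03,threshold=30)); st("pull18")
print(robot.move_linear(p+.023*by,.01,threshold=12)); s=st("pull")
print("along by",(s["ee_pos"]-p)@by, "F.by",s["force"]@by, np.round(s["qpos"],2))
im=robot.grab_frame("side")[:,:,::-1]
cv2.imwrite("pics/pull.png",cv2.resize(im[180:290,170:300],(650,550)))
E
```

```text
above 12.49 [0.5133 0.1109 0.21  ] op 0.0502 gf 0.0 F [ 0.2 -0.2 -0.2]
False
at 13.89 [0.5136 0.1101 0.1104] op 0.0499 gf 0.0 F [0.  0.7 0.5]
grip 14.53 [0.5141 0.1099 0.1101] op 0.0157 gf 30.0 F [ 5.8 -0.5 -3.2]
False
pull18 15.28 [0.4972 0.1137 0.1103] op 0.0154 gf 30.0 F [10.9 -1.9 -6.8]
True
pull 15.67 [0.4962 0.1138 0.1107] op 0.0154 gf 30.0 F [11.4 -1.8 -6.1]
along by 0.017556389584364097 F.by -11.479267020825244 [ 0.16  0.41 -0.53  1.99  0.28  0.81 -0.76]
```

View pics/pull.png

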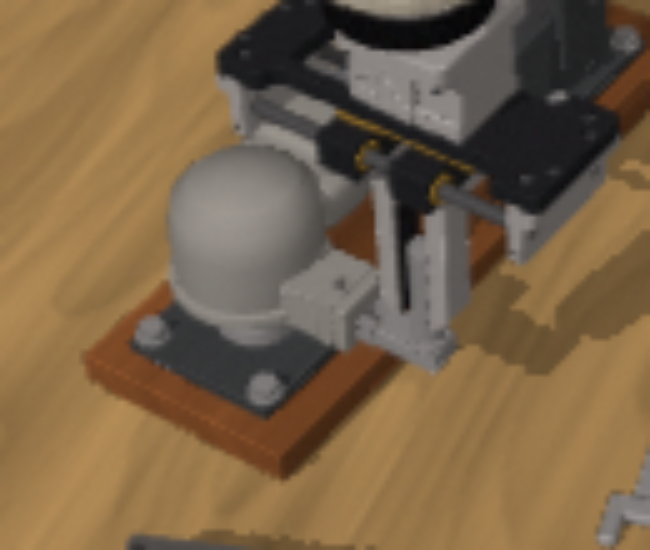

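The handle is gripped with the bolt out about 18 mm. I'll pull on to the stop.

```bash
python3 - <<'E'
from h import *
for d in(.020,.022,.024):
    h=robot.move_linear(handle+d*by,.02,threshold=25); robot.pause(.15); s=st(); print(d,h,(s["ee_pos"]-handle)@by,s["force"]@by)
    if h or s["force"]@by<-20: break
E
```

```text
16.12 [0.4954 0.114  0.1103] op 0.0157 gf 30.0 F [12.3 -1.9 -4.7]
0.02 False 0.018332066042980637 -12.413453416025165
 16.52 [0.4953 0.1141 0.111 ] op 0.0156 gf 30.0 F [22.3 -6.5 -6.8]
0.022 False 0.018518193800583425 -23.185466741718677
```

Force jumped to 23 N with no further travel, so the bolt is at its stop. Next I'll lift along the arc.

```bash
python3 - <<'E'
from h import *
p0=handle+.0215*by; R0=down(-by)
for a in np.linspace(0,.355,7)[1:]:
    p,R=arc(p0,R0,a); 
    h=robot.move_linear(p,.06,frame=R,threshold=45); s=st(f"{a:.2f} {h}"); print((s["ee_pos"]-handle)@by,s["force"]@by)
    if h: break
im=robot.grab_frame("side")[:,:,::-1]
cv2.imwrite("pics/lifted.png",cv2.resize(im[130:290,160:340],(720,640))[:600])
E
```

```text
0.06 False 16.93 [0.495  0.1128 0.1264] op 0.0159 gf 30.0 F [19.3 -3.3 -7.1]
0.01849609214439273 -19.551226304152067
0.12 False 17.33 [0.4946 0.1107 0.1417] op 0.0153 gf 30.0 F [19.3 -3.5 -6.5]
0.018465530649445817 -19.635229337445296
0.18 False 17.74 [0.4939 0.1078 0.1568] op 0.0153 gf 30.0 F [18.7 -3.1 -6.9]
0.018470110812295718 -18.962647173139732
0.24 False 18.15 [0.4931 0.1039 0.1718] op 0.0155 gf 30.0 F [18.8 -4.1 -7. ]
0.018440062021873774 -19.27513296657739
0.30 False 18.56 [0.492  0.0993 0.1864] op 0.0152 gf 30.0 F [19.6 -3.1 -6.2]
0.018447785661985714 -19.82123726139072
0.35 False 18.97 [0.4908 0.0937 0.2008] op 0.0156 gf 30.0 F [19.9 -2.4 -7.2]
0.018435256463803888 -19.958817897186293
```

View pics/lifted.png

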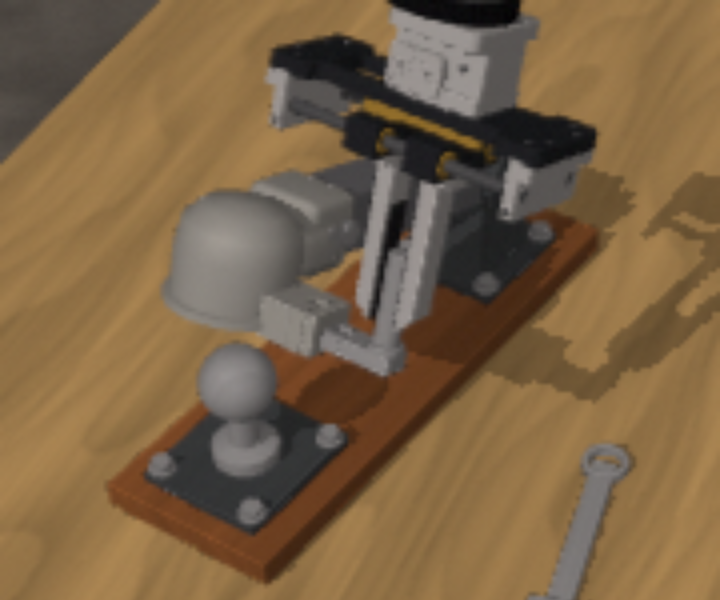

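The coupler is clear of the ball (crop (237,383)), with the bolt held out and the coupler raised about 9 cm. I'm handing in.

```bash
python3 - <<'E'
from h import *
robot.pause(.5); st(); print(robot.sign_off())
E
```

```text
19.52 [0.4908 0.0938 0.2006] op 0.0153 gf 30.0 F [20.7 -4.  -6.3]
the job is handed in; nothing more can be done
None
```

The job is handed in: the locking pin lies in the empty compartment of the left tray, the spring bolt is pulled to its stop, and the arm is holding the coupler about 9 cm above the ball; it took about 19.5 s of the 54 s allowed.

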